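# Let a dowel pin out of the gravity feeder

### The arm

A 6-joint arm with a two-finger parallel gripper is mounted at the origin on a cart in front of the work surface, level with it; the furniture and walls round the work are solid. World frame = base frame: x ahead of the robot, y to its left, z up, the work surface at z = 0. Lengths are in mm, angles in rad, forces in N, time in s.
With the tool pointing down it reaches from about 275 to 1000 mm from the base axis. Payload 8.4 kg.
Tool frame: the origin (TCP) lies at the very end of the fingers, on their centre line; the grasp point (between the pads) lies 19 mm behind it; z points along the fingers, y is the line along which they close (so a half turn about z gives the same grasp; the last joint's range is limited). The gripper opens to 85 mm and grips with 20 to 120 N. Pads are 22 mm wide; open, the fingers measure 114 mm over their backs; the gripper's body (76 mm by 85 mm) begins 54 mm behind the grasp point. The pads swing forward as they close: fully open they stand 13 mm farther back than shut.
Start: joints at [-1.282, 0.353, 1.633, -0, 1.155, -0.002], TCP at [179.198, -598.762, 231.281] pointing down, gripper open.
Joint ranges: [-2.63, 2.63], [-0.92, 2.1], [0.06, 2.66], [-1.3, 4.44], [0, 2.69], [-3.02, 3.02]. Speed limits (rad/s): [2.22, 2.22, 2.79, 3.14, 3.14, 3.14].

### API

Orientations are given as [roll, pitch, yaw] about the fixed x, y, z axes, in that order (R = Rz(yaw) Ry(pitch) Rx(roll)).
In Python, from rig import sensors, grab_frame, camera_params, order gives the robot as it stands. The module is installed in compiled form; this text tells all that it offers.
- The arm moves only by the tool move_arm, never from a script. Its argument "motion" is a list of rows, each a list of 7 numbers: the turn, a rotation vector about the tool's x, y, z in parts of the range, where 1.0 means 2 rad, then the shift along the tool's x, y, z in fractions of the full range, 1 being 0.75 m, then the finger opening in m, from 0 to 0.0854. A call has 1 to 8 rows; each row is the pose to reach, as a shift and turn from the pose commanded when the call began, along the tool's axes at that moment; what a row does not reach only later rows make up. A row lasts 1/8 s, in which the tool goes at most 62.5 mm and 10.7 degrees, less where a joint would pass 70% of its speed; a pose out of reach is approached as far as the arm can. A call with a gripper value outside its range is refused whole. The fingers move at their own pace and stop on an object; "grip_force" is the grip in N (left out, the last holds). Time passes only in rows, so rows that repeat a pose let the fingers close. It gives the time, the measured TCP pose, the force, the opening and the grip force at its end, in the units of the state.
- sensors.sense(): the state, without advancing time (a new reading comes with each control period).
- grab_frame(name): name is "side" or "top" or "wrist"; returns (picture, depth): 420x560x3 uint8, red, green, blue; 420x560 float32, mm along the optical axis (not along the pixel's ray), 0 where there is no reading.
- camera_params(name): a dict with "camera_matrix" (3x3 intrinsics, pixels), "k1" (the pictures are not rectified: a ray, as slopes to the right and down, at radius r is drawn at 1 + k1 r^2 times it, then the intrinsics apply), "world_from_camera" (4x4, takes a point from camera to world coordinates). Camera axes: x right, y down, z forward; pixel columns grow to the right and rows downward; lengths in mm; the calibration is good to about 2 mm. A picture is of the moment at which its call begins: read the wrist's pose just before it. camera_params takes no time and is no camera call; for the wrist camera it gives the pose at the moment of the call.
- order.sign_off(): hands the job in; it is judged then, once.
The state is a dict: "clock": time; "qpos": joint angles; "qvel": joint speeds; "joint_efforts": joint torques, N m; "eef_pos": TCP position; "tcp_rot": TCP orientation; "contact_force": force on the tool from outside, world axes, zero at the start; "wrist_torque": the same for the moment, N m; "opening": opening from 0.0 (shut) to 1.0 (fully open); "grasp_force": force on a finger pad.
Only numpy, scipy, OpenCV 4.12 (cv2) and the standard library are available. Lean on these libraries where they do the work, as an engineer would, in place of code of your own. Each camera call takes 0.05 s, during which the arm holds its last target. There are 200 camera calls.

### The job

Let the brass pin out of the gravity feeder: press down the red pad on the long end of the lever to raise the heavy yellow flap, and keep it pressed until the pin has rolled down and lies against the rubber stop at the chute's low end. Then ease the lever back up so that the flap comes down fully shut without slamming, and move clear. Only press the lever: do not touch the flap or the pin, do not lift the lever out of its slots, and leave the tin, the spray can and the pipe nipple beside the feeder where they stand.

Things in the scene. Friction and masses are not known exactly. Their poses are not given: they have to be found in the camera images.
- feeder: Green steel gravity feeder fixed to the table, base 300 x 130 mm, 115 mm high. Origin: centre of its underside, z up. Its chute runs along x, 70 mm wide, floor sloping 12 deg down toward -x (47 mm high at x = 0). The flap's gate closes it at x = 0; a rubber stop ends the open low part at x = -133 mm. The lever's 50 mm wide foot runs along y at x = 35 mm, to y = -370 mm.
- fulcrum (a point): Fixed point of the feeder: the lever's pivot line between the two open-topped slots, at (35, -135, 100) mm in the feeder's frame. The pivot line runs along the feeder's x.
- lever: Loose steel lever, bar 24 x 10 mm, its 12 mm cross pin lying in the two slots. Origin: centre of the cross pin. Short arm 70 mm toward +y, its nose under the flap's lug; long arm toward -y with the red pad. Axes parallel to the feeder's at the start, though the bar is then tilted 12 deg, long end up. Turns 22 deg about x, down to a fixed rubber post under the pad. Pressing takes 3 to 10 N.
- lever_pad (a point): Centre of the top of the red press pad, 60 (along the pivot line) x 50 x 10 mm, 190 mm from the pivot. At rest 145 mm above the table, tilted 12 deg, lower toward the feeder; fully down, on the rubber post, 72 mm above the table and tilted 10 deg the other way, having moved on an arc about the fulcrum. It rises again under the flap's weight when let go.
- gate_flap (a joint): Angle (rad) of the heavy yellow flap, about 2 kg, 112 x 78 mm with a round dark weight on it, hinged at its uphill end: 0 shut, grows as it is raised; about 0.42 with the lever fully down. The pin passes beneath above about 0.25. It falls shut by its weight, and slams if let go at once.
- flap_lug (a point): Middle of the round steel lug (14 mm thick) on the flap's -y side that rests over the lever's nose; 105 mm above the table when shut. It turns with the flap.
- brass_pin: Loose brass dowel pin, 24 mm diameter, 60 mm long, lying across the chute behind the flap's gate at the start. Origin: its centre, on its axis. Against the rubber stop its centre lies at about x = -120 mm in the feeder's frame.
- small_tin: Blue round tin, 71 mm across, 42 mm high, standing on the table. Origin: centre of its underside. Leave alone.
- spray_can: Upright spray can, 67 mm across, 199 mm high. Origin: centre of its underside. Leave alone.
- pipe_nipple: Dark threaded pipe nipple standing on end, 34 mm across, 60 mm high. Origin: centre of its underside. Leave alone.

How it is judged:
By the outcome, as a careful person would: the job done as asked, in the order asked, and still so for the second after the job is handed in, with the robot touching nothing.
It also fails if it takes over 35 s, if anything falls off the work surface, if the arm or the gripper's body presses on something with over 40 N, if the wrist force passes 120 N, or if a joint passes its speed limit or range.

## Working session

There is one attempt and no reset: what is moved stays moved. The work goes in short steps, Python scripts to look and compute and a tool call to move; the robot and the scene stay as the last step left them, time stands still between calls to the robot, and variables do not carry over. Pictures are saved under pics/ and viewed, at most 10 in all, crops included, and the job is handed in when it is done.

Besides the shell and the picture viewer there is one more tool, called by a JSON object that holds its "name" and its "arguments". move_arm: Moves the arm, as the interface text tells. Its arguments: {"type":"object","properties":{"motion":{"type":"array","items":{"type":"array","items":{"type":"number"}}},"grip_force":{"type":"number"}},"required":["motion"]}

```bash
mkdir -p pics
cat > h.py <<'E'
import numpy as np, cv2
from rig import sensors, grab_frame, camera_params, order
def grab(n,tag):
    P=camera_params(n); im,d=grab_frame(n)
    cv2.imwrite(f'pics/{tag}.png',cv2.cvtColor(im,cv2.COLOR_RGB2BGR)); return im,d,P
def cloud(d,P):
    h,w=d.shape; K=np.array(P['camera_matrix'],float); u,v=np.meshgrid(np.arange(w),np.arange(h))
    p=np.stack([u,v],-1).reshape(-1,1,2).astype(float)
    r=cv2.undistortPoints(p,K,np.array([P['k1'],0,0,0.])).reshape(h,w,2)
    c=np.concatenate([r*d[...,None],d[...,None]],-1); T=np.array(P['world_from_camera'])
    return c@T[:3,:3].T+T[:3,3]
E
python3 - <<'E'
from h import *
for n in('top','side'):
    im,d,P=grab(n,n+'0'); c=cloud(d,P); np.savez(n+'0',im=im,d=d,c=c)
    m=cv2.cvtColor(im,cv2.COLOR_RGB2HSV)
    for nm,lo,hi in(('red',(0,150,80),(8,255,255)),('yel',(20,120,80),(35,255,255)),('grn',(45,60,30),(85,255,255)),('blue',(100,100,50),(125,255,255))):
        k=(cv2.inRange(m,lo,hi)>0)&(d>0)
        if k.sum()>20: q=c[k]; v,u=np.nonzero(k); print(n,nm,k.sum(),np.median(u),np.median(v),np.median(q,0).round(),np.percentile(q,3,0).round(),np.percentile(q,97,0).round())
print(sensors.sense())
E
```

```text
top red 767 379.0 236.0 [ 465. -246.  141.] [ 239. -360.  135.] [782. 237. 200.]
top yel 1085 229.0 207.0 [539.  65. 107.] [484.  27.  55.] [584. 111. 111.]
top grn 4122 252.0 241.0 [468.  23.   5.] [ 348. -226.    1.] [623. 150. 112.]
top blue 175 64.0 189.0 [606. 488.   7.] [ 515.   45. -855.] [1209. 1316.  107.]
side red 497 305.0 142.0 [ 459. -252.  141.] [  234. -1413.  -374.] [1847.  239.  240.]
side yel 1068 283.0 242.5 [538.  87. 108.] [485.  28.  72.] [585. 112. 110.]
side grn 8188 302.0 277.0 [500. 108.  36.] [359. -59.   4.] [631. 149. 113.]
{'clock': 0.1, 'qpos': array([-1.28240096e+00,  3.53592207e-01,  1.63404850e+00,  1.82110682e-05,
        1.15519169e+00, -2.39768374e-03]), 'qvel': array([ 0.0002013 , -0.00093049, -0.00218616, -0.00099436,  0.00210543,
       -0.00054905]), 'joint_efforts': array([-4.18873633e-04, -6.06356907e+01, -3.42818105e+01, -9.74623117e-05,
        3.84361818e-03,  2.67795497e-05]), 'eef_pos': array([ 179.08281521, -598.35702578,  230.63325344]), 'tcp_rot': array([-3.14035295e+00, -1.96241406e-05,  2.90785677e-01]), 'contact_force': array([-0.02817457, -0.18320892, -0.62046312]), 'wrist_torque': array([0.00426134, 0.05140768, 0.07774792]), 'grasp_force': 0.0, 'opening': 1.0011201921477393}
```

View pics/top0.png

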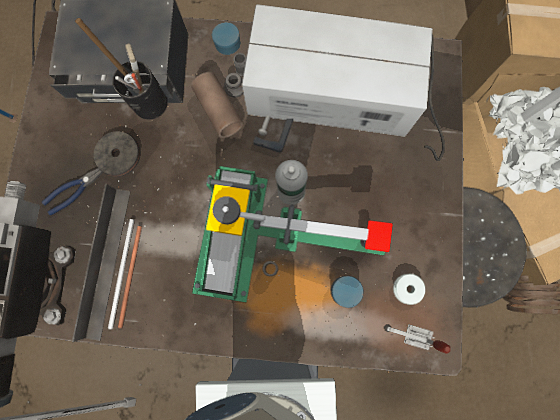

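View pics/side0.png

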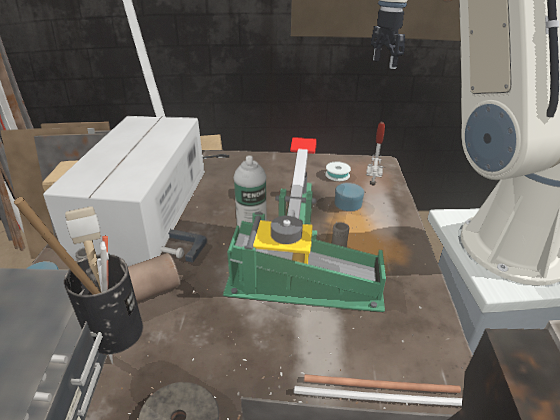

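The top view shows the red pad at about (379,236), fulcrum at (289,228), flap weight at (227,209), blue tin at (347,291) and spray can at (292,178). The chute's low end faces the robot. The area above the pad is free.

Run:
```python
from h import *
z=np.load('top0.npz'); im,d,c=z['im'],z['d'],z['c']; m=cv2.cvtColor(im,cv2.COLOR_RGB2HSV)
k=(cv2.inRange(m,(0,150,80),(8,255,255))>0); k[:, :350]=0;k[:,410:]=0;k[:200]=0;k[270:]=0
k=cv2.erode(k.astype(np.uint8),np.ones((2,2)))>0
q=c[k]; print(len(q),q.mean(0),q.min(0),q.max(0)); 
r=cv2.minAreaRect(q[:,:2].astype(np.float32)); print(r, cv2.boxPoints(r))
A=np.c_[q[:,:2]-q[:,:2].mean(0),np.ones(len(q))]; print('plane',np.linalg.lstsq(A,q[:,2],rcond=None)[0])
# feeder base outline: green low/high
g=(cv2.inRange(m,(45,60,30),(85,255,255))>0)&(d>0); g[:,275:]=0
q=c[g]; q=q[(q[:,2]>-5)&(q[:,2]<120)]; r=cv2.minAreaRect(q[:,:2].astype(np.float32)); print('feeder',r,cv2.boxPoints(r))
# lever bar grey strip centre line
for u in range(305,365,10):
    col=c[215:250,u]; s=col[col[:,2]>60]; print(u,s[:,0].mean().round(1),np.ptp(s[:,0]).round(1),s[:,1].mean().round(1),s[:,2].mean().round(1))
for n,u,v in(('can',292,178),('tin',347,291)): print(n,c[v,u])
P=camera_params('wrist'); print(np.array(P['world_from_camera']).round(2))
```

```text
642 [ 463.62934386 -246.65827748  143.13496343] [ 385.93977439 -314.59514264   -2.12588551] [501.4503812  -51.23614602 947.65986037]
((450.0139465332031, -181.50921630859375), (68.48202514648438, 282.1639709472656), 12.547966957092285) [[ 385.93976   -51.236153]
 [ 447.24182  -326.66046 ]
 [ 514.08813  -311.7823  ]
 [ 452.78607   -36.35797 ]]
plane [ -0.35065269   1.49875733 143.13496343]
feeder ((492.9981384277344, 60.317726135253906), (179.85992431640625, 315.0983581542969), 83.49056243896484) [[326.2696   -11.171623]
 [639.33655  -46.893333]
 [659.7267   131.80707 ]
 [346.65973  167.52878 ]]
305 493.4 23.5 -97.8 111.0
315 489.2 21.5 -118.6 114.4
325 484.9 23.2 -139.1 119.2
335 481.9 23.5 -159.6 122.9
345 469.8 102.0 -169.9 189.6
355 473.7 22.5 -199.7 131.0
can [580.37181634 -71.21105902 179.87817781]
tin [ 351.77532711 -191.62495354   38.10124912]
[[ 2.9000e-01 -9.1000e-01 -2.9000e-01  2.5307e+02]
 [-9.6000e-01 -2.7000e-01 -9.0000e-02 -5.7605e+02]
 [-0.0000e+00  3.0000e-01 -9.5000e-01  3.7416e+02]
 [ 0.0000e+00  0.0000e+00  0.0000e+00  1.0000e+00]]
```

Careful with the scale: shifts go in shares of 0.75 m and turns go in shares of 2 rad. That gives: 0.374 m / 0.75 = 0.4987, 0.328 m / 0.75 = 0.4373.

{"name": "move_arm", "arguments": {"motion": [[0,0,0,0.0627,-0.0427,0.0067,0],[0,0,0,0.1253,-0.0853,0.0133,0],[0,0,0,0.1867,-0.128,0.02,0],[0,0,0,0.2493,-0.1707,0.0293,0],[0,0,0,0.312,-0.2133,0.04,0],[0,0,0,0.3747,-0.256,0.0507,0],[0,0,0,0.4373,-0.2987,0.06,0],[0,0,0,0.4987,-0.34,0.0667,0]], "grip_force": 60}}

```text
clock: 1.1
eef_pos: [465.2, -245.5, 180.9]
tcp_rot: [-3.141, 0.0, 0.291]
contact_force: [0.6, -0.4, -0.0]
opening: -0.002
grasp_force: 0.0
```

{"name": "move_arm", "arguments": {"motion": [[0,0,0,0,0,0,0],[0,0,0,0,0,0,0]]}}

```text
clock: 1.35
eef_pos: [464.1, -247.1, 181.0]
tcp_rot: [-3.141, 0.001, 0.292]
contact_force: [-0.0, -1.1, 0.6]
opening: -0.001
grasp_force: 0.0
```

Run:
```python
from h import *
s=sensors.sense(); print(s['clock'],s['eef_pos'],s['tcp_rot'],s['contact_force'],s['opening'])
im,d,P=grab('wrist','w1'); c=cloud(d,P); m=cv2.cvtColor(im,cv2.COLOR_RGB2HSV)
k=((cv2.inRange(m,(0,150,80),(8,255,255))>0)&(d>0)&(abs(c[...,2]-140)<20)).astype(np.uint8)
n,l,st,ce=cv2.connectedComponentsWithStats(k); i=1+st[1:,4].argmax(); q=c[l==i]
print(st[i],cv2.minAreaRect(q[:,:2].astype(np.float32)),q.mean(0),q.min(0),q.max(0))
```

```text
1.35 [ 464.10900931 -247.10735315  181.01414623] [-3.14130009e+00  7.86737176e-04  2.91947238e-01] [-0.00312817 -1.10742647  0.63681857] -0.0005675741683597862
[ 218  168  124  106 7523] ((466.8494567871094, -245.5238494873047), (49.220462799072266, 59.960086822509766), 79.09394073486328) [ 473.73834794 -244.46871872  142.77988244] [ 439.464014   -274.30104326  131.81019813] [ 500.06573448 -216.56306038  149.25769792]
```

View pics/w1.png

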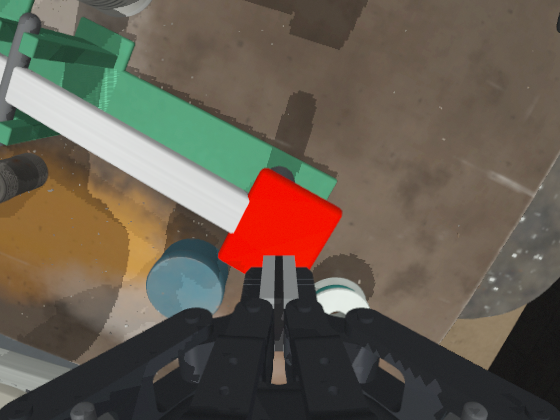

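The wrist view shows the fingers centred over the red pad at (280,220), with the lever bar running clear to the upper left. The measured pad is 49 x 60 mm, centred at (467,-245.5,143), which agrees with the given sizes.

Scaled: 0.053 m / 0.75 = 0.0707, 0.048 m / 0.75 = 0.064.

{"name": "move_arm", "arguments": {"motion": [[0,0,0,0.004,-0.0013,0.02,0],[0,0,0,0.004,-0.0013,0.0347,0],[0,0,0,0.004,-0.0013,0.0427,0],[0,0,0,0.004,-0.0013,0.048,0],[0,0,0,0.004,-0.0013,0.052,0],[0,0,0,0.0033,0,0.0573,0],[0,0,0,0.0027,0.0013,0.064,0],[0,0,0,0.0027,0.0013,0.0707,0]]}}

```text
clock: 2.4
eef_pos: [467.3, -248.5, 129.0]
tcp_rot: [3.14, -0.001, 0.291]
contact_force: [-1.0, -2.6, 5.6]
opening: 0.001
grasp_force: 3.0
```

Scaled: 0.052 m / 0.75 = 0.0693, -0.001 m / 0.75 = -0.0013.

{"name": "move_arm", "arguments": {"motion": [[0,0,0,-0.0007,0.0007,0.0093,0],[0,0,0,-0.0013,0.0013,0.0187,0],[0,0,0,-0.0013,0.0027,0.028,0],[0,0,0,-0.0013,0.0027,0.0373,0],[0,0,0,-0.0013,0.0027,0.0467,0],[0,0,0,-0.0013,0.0027,0.056,0],[0,0,0,-0.0007,0.0013,0.064,0],[0,0,0,0,0.0013,0.0693,0]]}}

```text
clock: 3.4
eef_pos: [467.3, -249.6, 77.0]
tcp_rot: [3.14, -0.0, 0.291]
contact_force: [-3.8, -3.8, 8.3]
opening: -0.0
grasp_force: 4.2
```

Scaled: 0.002 m / 0.75 = 0.0027, 0.001 m / 0.75 = 0.0013.

{"name": "move_arm", "arguments": {"motion": [[0,0,0,0,0,0.0013,0],[0,0,0,0,0,0.0027,0],[0,0,0,0,0,0.0027,0],[0,0,0,0,0,0.0027,0]]}}

```text
clock: 3.9
eef_pos: [467.4, -249.4, 75.1]
tcp_rot: [3.14, -0.001, 0.291]
contact_force: [-2.4, -2.8, 5.8]
opening: 0.001
grasp_force: 3.6
```

Run:
```python
from h import *
im,d,P=grab('side','s1'); im2,d2,P2=grab('top','t1')
a=cv2.resize(im[200:320,220:400],(720,480),interpolation=3); cv2.imwrite('pics/s1c.png',a[...,::-1])
a=cv2.resize(im2[160:310,180:400],(792,540),interpolation=3); cv2.imwrite('pics/t1c.png',a[...,::-1])
```

```text
(no output)
```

View pics/s1c.png

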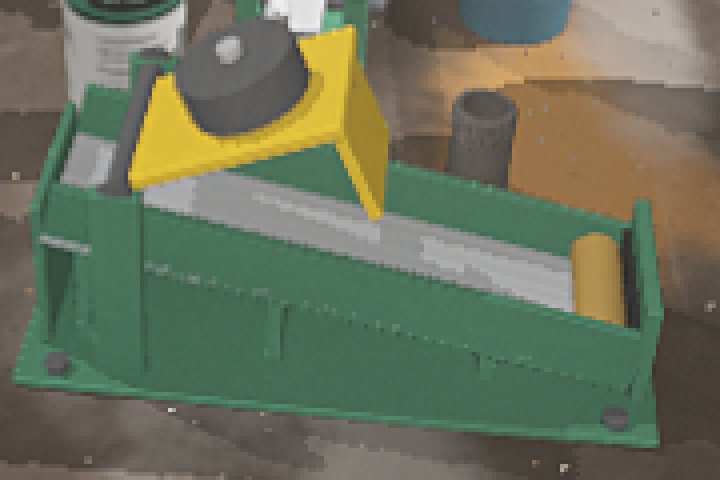

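View pics/t1c.png

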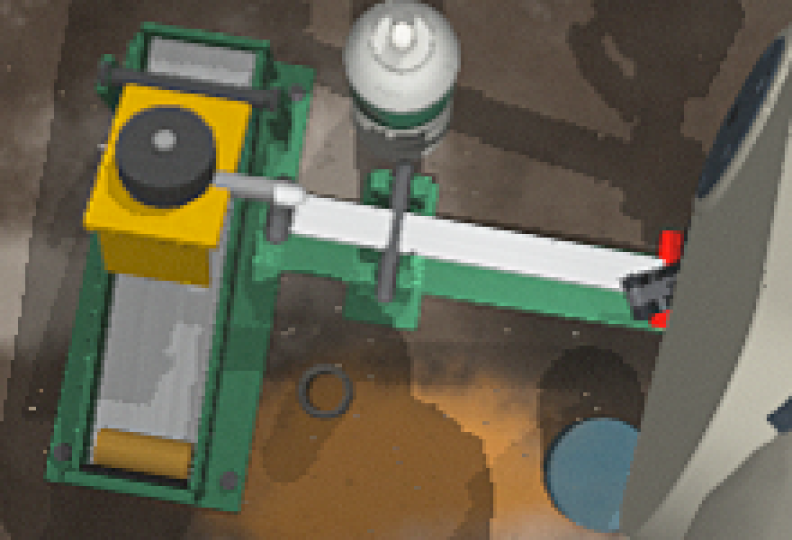

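Both views show the pin at the low end against the dark rubber stop, at (600,280) in the side crop and (142,452) in the top crop, with the flap raised. I'll hold briefly so it settles, then ease the lever back up.

{"name": "move_arm", "arguments": {"motion": [[0,0,0,0,0,0,0],[0,0,0,0,0,0,0],[0,0,0,0,0,0,0],[0,0,0,0,0,0,0],[0,0,0,0,0,0,0],[0,0,0,0,0,0,0]]}}

```text
clock: 4.75
eef_pos: [467.4, -249.4, 75.1]
tcp_rot: [3.14, -0.001, 0.291]
contact_force: [-2.7, -2.8, 6.9]
opening: -0.0
grasp_force: 3.6
```

Scaled: -0.035 m / 0.75 = -0.0467, -0.031 m / 0.75 = -0.0413.

{"name": "move_arm", "arguments": {"motion": [[0,0,0,0,0,-0.0027,0],[0,0,0,0,0,-0.008,0],[0,0,0,0,0,-0.0147,0],[0,0,0,0,0,-0.0213,0],[0,0,0,0,0,-0.028,0],[0,0,0,0,0,-0.0347,0],[0,0,0,0,0,-0.0413,0],[0,0,0,0,0,-0.0467,0]]}}

```text
clock: 5.75
eef_pos: [466.9, -248.2, 109.6]
tcp_rot: [-3.141, -0.0, 0.291]
contact_force: [1.3, -0.5, 3.8]
opening: -0.0
grasp_force: 1.9
```

Scaled: -0.025 m / 0.75 = -0.0333, -0.023 m / 0.75 = -0.0307.

{"name": "move_arm", "arguments": {"motion": [[0,0,0,0,0,-0.0053,0],[0,0,0,0,0,-0.0107,0],[0,0,0,0,0,-0.016,0],[0,0,0,0.0007,-0.0007,-0.02,0],[0,0,0,0.0013,-0.0013,-0.024,0],[0,0,0,0.0013,-0.0013,-0.028,0],[0,0,0,0.0013,-0.0013,-0.0307,0],[0,0,0,0.0013,-0.0013,-0.0333,0]]}}

```text
clock: 6.75
eef_pos: [467.5, -247.2, 134.3]
tcp_rot: [-3.141, 0.0, 0.291]
contact_force: [0.7, 3.6, 4.0]
opening: 0.0
grasp_force: 2.2
```

Still in contact; now the last stretch at about 1 mm per row.

Scaled: -0.008 m / 0.75 = -0.0107, -0.007 m / 0.75 = -0.0093.

{"name": "move_arm", "arguments": {"motion": [[0,0,0,0,0,-0.0013,0],[0,0,0,0,0,-0.0027,0],[0,0,0,0,0,-0.004,0],[0,0,0,0,0,-0.0053,0],[0,0,0,0.0007,-0.0007,-0.0067,0],[0,0,0,0.0007,-0.0007,-0.008,0],[0,0,0,0.0007,-0.0007,-0.0093,0],[0,0,0,0.0007,-0.0007,-0.0107,0]]}}

```text
clock: 7.75
eef_pos: [467.8, -246.5, 142.3]
tcp_rot: [-3.141, 0.0, 0.291]
contact_force: [0.5, 3.3, 2.6]
opening: -0.001
grasp_force: 2.1
```

Scaled: -0.008 m / 0.75 = -0.0107, -0.001 m / 0.75 = -0.0013.

{"name": "move_arm", "arguments": {"motion": [[0,0,0,0,0,-0.0013,0],[0,0,0,0,0,-0.0027,0],[0,0,0,0,0,-0.004,0],[0,0,0,0,0,-0.0053,0],[0,0,0,0,0,-0.0067,0],[0,0,0,0,0,-0.008,0],[0,0,0,0,0,-0.0093,0],[0,0,0,0,0,-0.0107,0]]}}

```text
clock: 8.75
eef_pos: [467.9, -246.7, 150.4]
tcp_rot: [3.142, -0.0, 0.291]
contact_force: [-0.2, -0.9, 0.3]
opening: -0.004
grasp_force: 0.0
```

Contact is lost at about 147 mm, which is the rest height. I'll move clear, then verify.

Scaled: -0.2 m / 0.75 = -0.2667, -0.18 m / 0.75 = -0.24.

{"name": "move_arm", "arguments": {"motion": [[0,0,0,0,0,-0.0133,0],[0,0,0,0,0,-0.04,0],[0,0,0,-0.04,0.0267,-0.0667,0],[0,0,0,-0.0933,0.0667,-0.0933,0],[0,0,0,-0.1467,0.1067,-0.1067,0],[0,0,0,-0.2,0.1467,-0.1067,0],[0,0,0,-0.24,0.1733,-0.1067,0],[0,0,0,-0.2667,0.1867,-0.1067,0]]}}

```text
clock: 9.75
eef_pos: [315.3, -439.7, 231.1]
tcp_rot: [3.141, -0.0, 0.289]
contact_force: [0.2, 1.2, -1.0]
opening: 0.0
grasp_force: 0.0
```

Run:
```python
from h import *
s=sensors.sense(); print(s['clock'],s['eef_pos'],s['contact_force'])
for n in('top','side'):
    im,d,P=grab(n,n+'2'); c=cloud(d,P); z=np.load(n+'0.npz'); m=cv2.cvtColor(im,cv2.COLOR_RGB2HSV)
    for nm,lo,hi in(('red',(0,150,80),(8,255,255)),('yel',(24,120,80),(35,255,255))):
        o=[]
        for I,D,C in((z['im'],z['d'],z['c']),(im,d,c)):
            k=(cv2.inRange(cv2.cvtColor(I,cv2.COLOR_RGB2HSV),lo,hi)>0)&(D>0)&(C[...,2]>90)&(C[...,2]<160)&(abs(C[...,0]-500)<120)&(abs(C[...,1]+80)<220); o.append(C[k].mean(0).round(1))
        print(n,nm,*o)
    if n=='side': cv2.imwrite('pics/s2c.png',cv2.resize(im[120:320,200:420],(660,600),interpolation=3)[...,::-1])
```

```text
9.75 [ 315.28737331 -439.67151519  231.08071479] [ 0.24151857  1.20913357 -1.00967488]
top red [ 465.  -246.2  140.6] [ 466.  -245.4  140.6]
top yel [533.9  70.2 107.2] [541.5  61.5 107.2]
side red [ 466.7 -243.8  141.6] [ 467.6 -243.1  141.6]
side yel [540.4  80.4 108.2] [542.5  79.7 108.1]
```

View pics/s2c.png

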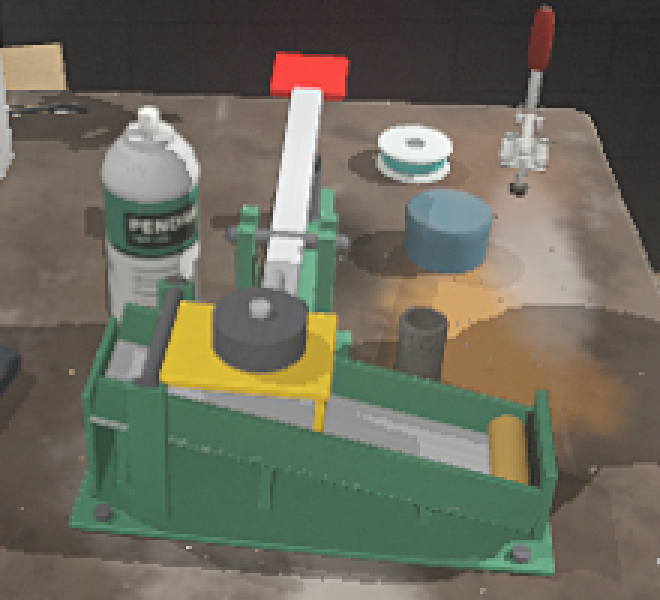

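The flap is shut at (250,350) at its starting height, the pin lies at the stop at (508,450), and the lever sits in its slots. The tin, can and nipple have not moved, so I'm handing in.

```bash
python3 -c "
from rig import order
print(order.sign_off())"
```

```text
the job is handed in; nothing more can be done
None
```

The pin lies against the rubber stop, the flap was eased fully shut, the arm is clear, and the job was handed in at about 10 s on the robot's clock.

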